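Draw a cutting ruler out of a half-decked box

ROBOT

A 6-joint arm with a two-finger parallel gripper is mounted at the origin on a cart in front of the work surface, level with it; the furniture and walls round the work are solid. World frame = base frame: x ahead of the robot, y to its left, z up, the work surface at z = 0. Lengths are in m, angles in rad, forces in N, time in s.
With the tool pointing down it reaches from about 0.3 to 0.825 m from the base axis. Payload 5.4 kg.
Tool frame: the origin (TCP) lies midway between the tips of the shut fingers; the grasp point (between the pads) lies 19 mm behind it; z points along the fingers, y is the line along which they close (so a half turn about z gives the same grasp; the last joint's range is limited). The gripper opens to 92 mm and grips with 3 to 60 N. Pads are 20 mm wide; open, the fingers measure 128 mm over their backs; the gripper's body (75 mm by 189 mm) begins 69 mm behind the grasp point.
Start: joints at [0.5, 0.158, 1.597, -0, 1.386, -0.21], TCP at [0.436, 0.375, 0.215] pointing down, gripper open.
Joint ranges: [-2.91, 2.91], [-0.94, 2.29], [0.18, 2.7], [-1.29, 4.43], [0.17, 2.64], [-3, 3]. Speed limits (rad/s): [2.57, 2.57, 3.14, 3.14, 3.14, 3.14].

INTERFACE

Orientations are given as [roll, pitch, yaw] about the fixed x, y, z axes, in that order (R = Rz(yaw) Ry(pitch) Rx(roll)).
In Python, from bench import sense, vision, sign_off gives the robot as it stands.
- The arm moves only by the tool arm_command, never from a script. Its argument "series" is a list of rows, each a list of 5 numbers: the finger opening in mm, from 0 to 91.9, then the shift along the tool's x, y, z in shares of 1 m (1.0 is 1 m), then the turn about the tool's z in a scale on which 1.0 is 45 degrees. A call has 1 to 12 rows; each row is the pose to reach, as a shift and turn from the pose commanded when the call began, along the tool's axes at that moment; what a row does not reach only later rows make up. A row lasts 1/8 s, in which the tool goes at most 62.5 mm and 10.7 degrees, less where a joint would pass 70% of its speed; a pose out of reach is approached as far as the arm can. A shift or turn number past 1, either way, is cut back to 1. A call with a gripper value outside its range is refused whole. The fingers move at their own pace and stop on an object; the grip force is fixed at half the most. Time passes only in rows, so rows that repeat a pose let the fingers close. It gives the time, the measured TCP pose, the force, the opening and the grip force at its end, in the units of the state.
- sense(): the state, without advancing time (a new reading comes with each control period).
- vision.camera(name): name is "scene" or "top" or "wrist"; returns the picture (480x640x3 uint8, red, green, blue); there is no depth.
- vision.calibration(name): a dict with "fx", "fy", "cx", "cy" (pixels), "camera_from_world" (4x4, takes a point from world to camera coordinates). Camera axes: x right, y down, z forward; pixel columns grow to the right and rows downward; lengths in m; the calibration is good to about 2 mm. The wrist camera is an equidistant fisheye: a pixel r from the principal point sees the ray r / f radians off the axis. A picture is of the moment at which its call begins: read the wrist's pose just before it. calibration takes no time and is no camera call; for the wrist camera it gives the pose at the moment of the call.
- sign_off(): hands the job in; it is judged then, once.
The state is a dict: "clock": time; "qpos": joint angles; "qvel": joint speeds; "effort": joint torques, N m; "position": TCP position; "orientation": TCP orientation; "force": force on the tool from outside, world axes, zero at the start; "torque": the same for the moment, N m; "gripper_width": finger opening in m; "finger_force": force on a finger pad.
Only numpy, scipy, OpenCV 4.12 (cv2) and the standard library are available. Lean on these libraries where they do the work, as an engineer would, in place of code of your own. Each camera call takes 0.05 s, during which the arm holds its last target. There are 200 camera calls.

TASK

Slide the cover of the wooden instrument box fully open, towards its decked end, then take out the cutting ruler inside: it is longer than the opening, so grip it by its handle, tilt the exposed end up and draw it out diagonally from under the fixed deck. Finish while still holding the ruler in the gripper, still, in the air above the box, every part of it at least 5 cm above the top of the cover and touching nothing but the gripper, with the cover left fully open. Leave the ink jar, tape roll, glue stick and eraser where they are.

Things in the scene. Friction and masses are not known exactly. Their poses are not given: they have to be found in the camera images.
- box: Light wooden box fixed to the desk, 237 (x) x 136 (y) x 66 mm high, its -x end towards the robot; origin at the centre of its underside. Walls and floor 6 mm; inside 225 x 124 mm. A fixed deck (z = 50 to 55 mm, 44 mm free under it) roofs x = -112.5 to -7.5 mm; the rest is the opening. End walls reach z = 55 mm, the runners on both long sides z = 66 mm.
- mouth (a point): Centre of the box's opening, at box x = +52.5, y = 0, z = 55 mm; axes as the box. The opening runs from box x = -7.5 to +112.5 mm and is 122 mm wide (y) between the runner lips.
- cover (a joint): Flat wooden cover, 125 x 126 x 5 mm (z = 55.5 to 60.5 mm), sliding in the runners. Value in m: 0 closed over the opening, 0.125 fully open (end stop), lying over the fixed deck and 15 mm beyond the box's -x end. It opens along the box's -x with about 1 to 2 N of friction, stays where it is left and cannot come off.
- cover_grip (a point): Centre of the top of the cover's handle, a wooden bar 12 mm thick (box x), 50 mm long (box y), 20 mm high on the cover (top at z = 80.5 mm). At box x = +60 mm with the cover closed, -65 mm fully open; axes as the box.
- ruler: Cutting ruler lying loose on the box floor, about 100 g; origin at the centre of its underside, z up. Flat aluminium blade 200 (x) x 34 (y) x 5 mm; on it, from x = +25 to +85 mm, an upright plastic handle 12 mm thick (y), top at z = 44 mm, to grip it by. It lies about along the box, the +x end with the handle under the opening, the -x end under the deck.
- far_end (a point): Middle of the underside edge of the ruler's +x end (under the opening), 100 mm from its origin.
- near_end (a point): Middle of the underside edge of the ruler's -x end (under the deck), 100 mm from its origin.
- ink_jar: Square dark ink jar with a black cap, 48 x 48 x 58 mm, loose bystander beyond the box; origin at the centre of its underside.
- masking_tape: Roll of masking tape lying flat, 98 mm across, 25 mm high, loose bystander; origin at the centre of its underside.
- glue_stick: Upright glue stick, 26 mm across, 86 mm high, loose bystander right of the box; origin at the centre of its underside.
- eraser: Eraser, 23 x 58 x 12 mm, loose bystander right of the box; origin at the centre of its underside.

How it is judged:
On the way, in this order (a step that is already met when the one before it is completed fails the run):
1. the cover is slid open (to 0.115 m or more) with the ruler still lying in the box (value of joint cover above 0.115 m and height (world z) of each of far_end, near_end below 0.04 m), for 0.1 s.
2. the ruler stands diagonally through the opening: far end above the box wall, near end still below the deck (height (world z) of far_end above 0.056 m and height (world z) of near_end below 0.045 m and horizontal distance between ruler and mouth below 0.15 m), for 0.1 s.
At the end, for the whole second after the job is handed in: Gripper holds the ruler (over 1 N) at rest (under 0.03 m/s), both ends over 0.10 m above the desk (4 cm over the cover), its middle within 0.2 m horizontally of the opening, not touching the box; cover open 0.11 m or more; bystanders within 3 cm of their starts (height (world z) of each of far_end, near_end above 0.1 m and horizontal distance between ruler and mouth below 0.2 m and contact force between the fingers and ruler above 1 N and contact force between ruler and box below 0.1 N and linear speed of ruler below 0.03 m/s and value of joint cover above 0.11 m and distance of each of ink_jar, masking_tape, glue_stick, eraser from where it was at the start of the episode below 0.03 m); the arm keeps its last pose, push and grip.
It fails at once if a bystander is shoved more than 3 cm (distance of any of ink_jar, masking_tape, glue_stick, eraser from where it was at the start of the episode above 0.03 m).
It also fails if it takes over 51 s, if anything falls off the work surface, if the arm or the gripper's body presses on something with over 40 N, if the wrist force passes 120 N, or if a joint passes its speed limit or range.

## Working session

There is one attempt and no reset: what is moved stays moved. The work goes in short steps, Python scripts to look and compute and a tool call to move; the robot and the scene stay as the last step left them, time stands still between calls to the robot, and variables do not carry over. Pictures are saved under pics/ and viewed, at most 10 in all, crops included, and the job is handed in when it is done.

Besides the shell and the picture viewer there is one more tool, called by a JSON object that holds its "fn" and its "kwargs", one argument or row to a line. arm_command: Moves the arm, as the interface text tells. Its arguments: {"type":"object","properties":{"series":{"type":"array","items":{"type":"array","items":{"type":"number"}}}},"required":["series"]}

```bash
mkdir -p pics; python3 - <<'E'
from bench import sense, vision
import cv2,numpy as np
np.set_printoptions(precision=4,suppress=True)
for n in ["scene","top"]:
    cv2.imwrite(f"pics/{n}0.png",vision.camera(n)[:,:,::-1]); c=vision.calibration(n); print(n,c)
s=sense();print(s['clock'],s['position'],s['orientation'],s['gripper_width'])
E
```

```text
scene {'fx': 467.59769113387307, 'fy': 467.59769113387307, 'cx': 320.53867976828815, 'cy': 239.2891229634965, 'camera_from_world': array([[ 0.799 ,  0.6013,  0.0029, -0.4891],
       [ 0.5384, -0.7132, -0.4488, -0.3558],
       [-0.2678,  0.3601, -0.8936,  1.1249],
       [ 0.    ,  0.    ,  0.    ,  1.    ]])}
top {'fx': 588.2628853524824, 'fy': 588.2628853524824, 'cx': 330.34754594159807, 'cy': 238.51831423424477, 'camera_from_world': array([[-0.0011, -0.9999, -0.0157, -0.029 ],
       [-0.9987,  0.0019, -0.0513,  0.6494],
       [ 0.0514,  0.0156, -0.9986,  1.0761],
       [ 0.    ,  0.    ,  0.    ,  1.    ]])}
0.1 [0.4356 0.3745 0.2137] [-3.14   -0.0003  2.2808] 0.09197799412991166
```

View pics/top0.png

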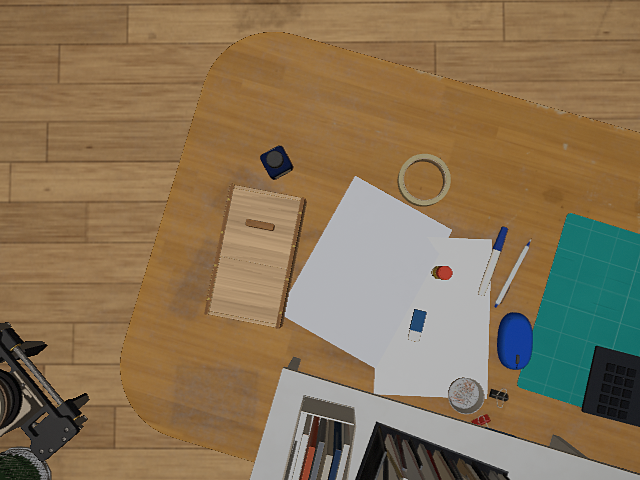

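View pics/scene0.png

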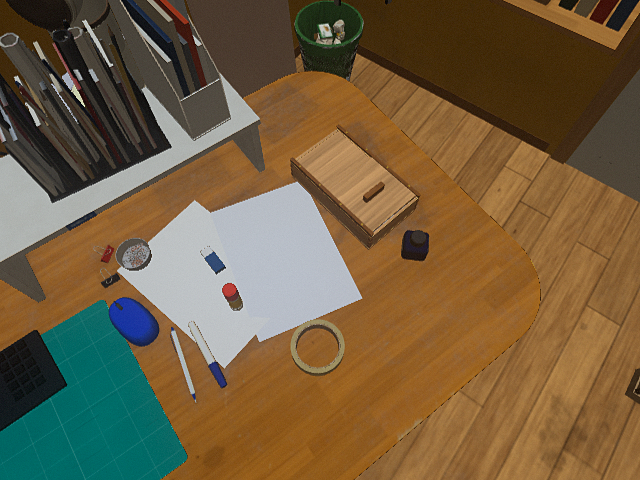

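The top view shows the box at about cols 206-305, rows 185-327, with the cover handle at about (260,225), the jar at (277,162), and the shelf below row 360. I'll crop in for the corners.

```bash
python3 - <<'E'
import cv2
a=cv2.imread('pics/top0.png')[180:330,195:315]; b=cv2.imread('pics/scene0.png')[120:250,285:425]
a=cv2.resize(a,None,fx=4,fy=4,interpolation=cv2.INTER_CUBIC)
b=cv2.resize(b,None,fx=4,fy=4,interpolation=cv2.INTER_CUBIC)
cv2.imwrite('pics/a.png',a);cv2.imwrite('pics/b.png',b)
E
```

```text
(no output)
```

View pics/a.png

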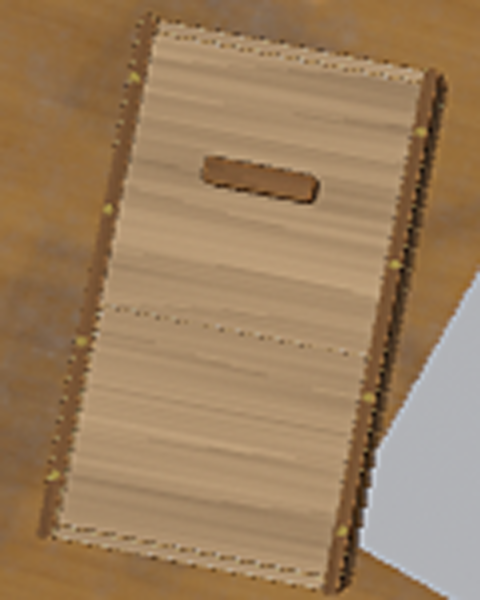

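View pics/b.png

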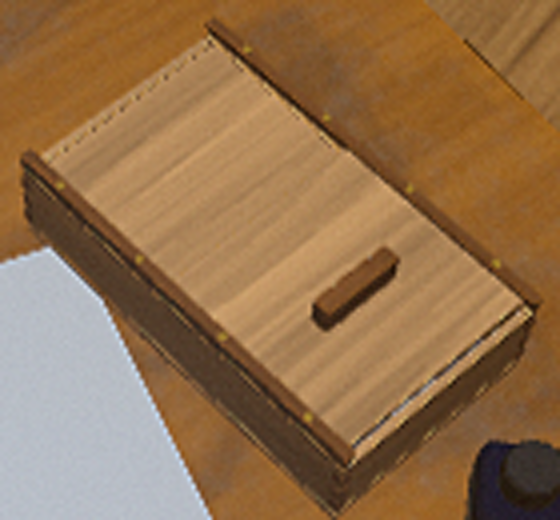

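The crops give runner-top corners. Top crop: (143,15), (440,72), (38,537), (335,590). Scene crop: (209,22), (538,303), (348,461), (23,157). The handle top is centred near (260,178) in the top crop. Next I fit the box pose.

```bash
cat > h.py <<'E'
import numpy as np, cv2, json
from bench import sense, vision
np.set_printoptions(precision=4,suppress=True)
def proj(n,P):
    c=vision.calibration(n); T=c['camera_from_world']; q=np.atleast_2d(P)@T[:3,:3].T+T[:3,3]
    return np.c_[c['fx']*q[:,0]/q[:,2]+c['cx'], c['fy']*q[:,1]/q[:,2]+c['cy']]
def unproj(n,uv,z):
    c=vision.calibration(n); T=c['camera_from_world']; R=T[:3,:3]
    d=R.T@np.array([(uv[0]-c['cx'])/c['fx'],(uv[1]-c['cy'])/c['fy'],1]); o=-R.T@T[:3,3]
    return o+d*(z-o[2])/d[2]
def world(b,P):
    c,s=np.cos(b[2]),np.sin(b[2]); P=np.atleast_2d(P)
    return np.c_[b[0]+c*P[:,0]-s*P[:,1], b[1]+s*P[:,0]+c*P[:,1], P[:,2]]
def tool(P, yaw=None):
    """shift mm in tool axes from current pose to world P, turn deg"""
    s=sense(); y=s['orientation'][2]; d=np.array(P)-s['position']
    print('shift mm',1e3*np.array([np.cos(y)*d[0]+np.sin(y)*d[1], np.sin(y)*d[0]-np.cos(y)*d[1], -d[2]]), 'turn', None if yaw is None else -np.degrees((yaw-y+np.pi)%(2*np.pi)-np.pi))
E
python3 - <<'E'
from h import *
from scipy.optimize import least_squares
A=np.array([[143,15],[440,72],[38,537],[335,590]])/4+[195,180]-.4
B=np.array([[538,303],[348,461],[209,22],[23,157]])/4+[285,120]-.4
X=.1185;Y=.068;C=[[X,Y,.066],[X,-Y,.066],[-X,Y,.066],[-X,-Y,.066]]
f=lambda b:np.r_[(proj('top',world(b,C))-A).ravel(),(proj('scene',world(b,C))-B).ravel()]
r=least_squares(f,[.6,.1,-.2],x_scale=[.1,.1,.1]); b=r.x; print(b,np.degrees(b[2]),f(b).reshape(-1,2))
json.dump(list(b),open('box.json','w'))
print('handle img',unproj('top',(260-1.6)/4+np.array([195,0]) if 0 else np.array([195+259/4,180+177/4]),.0805), world(b,[.06,0,.0805]))
print('jar',unproj('top',(277,160),.058),'shelf',[unproj('top',(285,370),z) for z in (0,.2)])
tool(world(b,[.060+.032,0,.12])[0],b[2]+np.pi)
E
```

```text
[ 0.6174  0.1033 -0.1911] -10.951273878734044 [[ 0.1227 -0.4478]
 [ 0.5418 -0.5323]
 [-0.0338 -0.0129]
 [ 1.1087  1.4875]
 [ 1.3744 -1.1558]
 [-0.1991  0.5412]
 [ 1.3113 -1.1303]
 [-0.7763 -0.0881]]
handle img [0.6714 0.0928 0.0805] [[0.6763 0.0919 0.0805]]
jar [0.789  0.0653 0.058 ] shelf [array([0.4047, 0.0552, 0.    ]), array([0.4387, 0.0367, 0.2   ])]
shift mm [-396.2855   18.222    93.7281] turn -38.370584274382175
```

Careful with the scale: shifts go in shares of 1 m and turns go in shares of 45 degrees. That gives: -396 mm / 1000 = -0.396, 125 mm / 1000 = 0.125, -38.4 degrees / 45 = -0.8533.

{"fn": "arm_command", "kwargs": {
  "series": [
    [20, -0.05, 0.002, 0.01, -0.1778],
    [20, -0.11, 0.005, 0.02, -0.3778],
    [20, -0.17, 0.008, 0.03, -0.5778],
    [20, -0.23, 0.011, 0.05, -0.7556],
    [20, -0.29, 0.014, 0.07, -0.8533],
    [20, -0.35, 0.017, 0.09, -0.8533],
    [20, -0.396, 0.018, 0.094, -0.8533],
    [20, -0.396, 0.018, 0.094, -0.8533],
    [20, -0.396, 0.018, 0.125, -0.8533],
    [20, -0.396, 0.018, 0.145, -0.8533],
    [20, -0.396, 0.018, 0.145, -0.8533]
  ]
}}

```text
clock: 1.48
position: [0.7055, 0.0872, 0.067]
orientation: [-3.141, -0.005, 2.952]
force: [-0.9, -0.0, 0.1]
gripper_width: 0.02
finger_force: 0.0
```

```bash
python3 - <<'E'
from h import *
b=json.load(open('box.json'));s=sense();print(s['clock'],s['position'],s['orientation'],s['force'],s['gripper_width'],s['qpos'])
tool(world(b,[.092,0,.068])[0],b[2]+np.pi)
a=vision.camera('top')[:,:,::-1];b2=vision.camera('scene')[:,:,::-1]
f=lambda i,r,c:cv2.resize(i[r:r+140,c:c+140],(400,400),interpolation=2)
cv2.imwrite('pics/c.png',np.hstack([f(a,180,190),f(b2,120,285)]))
E
```

```text
1.475 [0.7055 0.0872 0.067 ] [-3.141  -0.0051  2.9519] [-0.9296 -0.0037  0.073 ] 0.019982197769648307 [-0.0466  0.6367  1.2761  0.0001  1.234  -1.4278]
shift mm [-2.403  -0.8662 -0.9867] turn 0.08329922703037122
```

View pics/c.png

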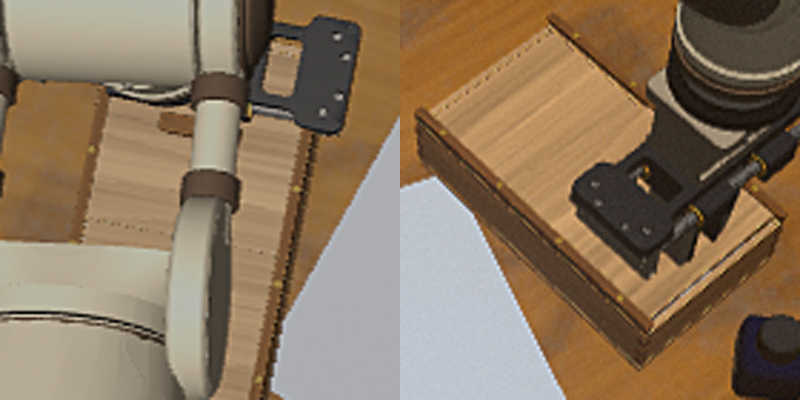

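The gripper is down with the fingers just past the +x side of the cover handle, so I push the cover now.

Scaled: 130 mm / 1000 = 0.13, 124 mm / 1000 = 0.124.

{"fn": "arm_command", "kwargs": {
  "series": [
    [20, 0.008, 0, 0, 0],
    [20, 0.016, 0, 0, 0],
    [20, 0.026, 0, 0, 0],
    [20, 0.038, 0, 0, 0],
    [20, 0.052, 0, 0, 0],
    [20, 0.066, 0, 0, 0],
    [20, 0.08, 0, 0, 0],
    [20, 0.094, 0, 0, 0],
    [20, 0.106, 0, 0, 0],
    [20, 0.116, 0, 0, 0],
    [20, 0.124, 0, 0, 0],
    [20, 0.13, 0, 0, 0]
  ]
}}

```text
clock: 3.08
position: [0.5798, 0.1109, 0.0697]
orientation: [-3.142, 0.0, 2.951]
force: [1.2, 0.5, 1.8]
gripper_width: 0.02
finger_force: 0.7
```

{"fn": "arm_command", "kwargs": {
  "series": [
    [20, 0.003, 0, 0, 0],
    [20, 0.006, 0, 0, 0],
    [20, 0.008, 0, 0, 0]
  ]
}}

```text
clock: 3.45
position: [0.5722, 0.1123, 0.0695]
orientation: [-3.142, -0.0, 2.951]
force: [1.0, 0.2, 1.0]
gripper_width: 0.0198
finger_force: 0.6
```

Scaled: 5 mm / 1000 = 0.005, 4 mm / 1000 = 0.004.

{"fn": "arm_command", "kwargs": {
  "series": [
    [20, 0.002, 0, 0, 0],
    [20, 0.004, 0, 0, 0],
    [20, 0.005, 0, 0, 0],
    [20, 0.005, 0, 0, 0]
  ]
}}

```text
clock: 3.95
position: [0.5685, 0.1131, 0.0696]
orientation: [3.141, 0.003, 2.951]
force: [5.4, -0.1, -3.3]
gripper_width: 0.02
finger_force: 2.8
```

The force rose to 5 N, so the cover is at its stop. I back off and lift so I can look inside.

{"fn": "arm_command", "kwargs": {
  "series": [
    [20, -0.004, 0, 0, 0],
    [20, -0.005, 0, -0.04, 0],
    [50, -0.01, 0, -0.09, 0],
    [50, -0.05, 0, -0.13, 0],
    [50, -0.098, 0, -0.15, 0],
    [50, -0.098, 0, -0.15, 0],
    [50, -0.098, 0, -0.15, 0]
  ]
}}

```text
clock: 4.82
position: [0.6623, 0.0949, 0.2181]
orientation: [-3.141, -0.004, 2.951]
force: [0.0, 0.9, -0.0]
gripper_width: 0.0499
finger_force: 0.0
```

```bash
python3 - <<'E'
from h import *
s=sense();print(s['position'],s['orientation'],s['gripper_width'])
c=vision.calibration('wrist');print(c)
cv2.imwrite('pics/w1.png',vision.camera('wrist')[:,:,::-1])
b2=vision.camera('scene')[:,:,::-1]
cv2.imwrite('pics/s1.png',b2)
E
```

```text
[0.6623 0.0949 0.2181] [-3.1412 -0.0036  2.951 ] 0.04991001884750512
{'fx': 371.64829954431775, 'fy': 371.64829954431775, 'cx': 318.28908341627897, 'cy': 242.0428052189988, 'camera_from_world': array([[ 0.1888,  0.982 , -0.0006, -0.2183],
       [ 0.9404, -0.1807,  0.2881, -0.6385],
       [ 0.2828, -0.055 , -0.9576,  0.2133],
       [ 0.    ,  0.    ,  0.    ,  1.    ]])}
```

View pics/w1.png

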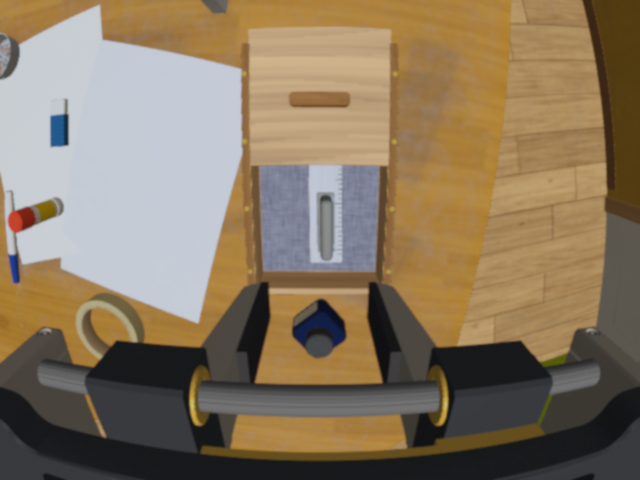

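The wrist view shows the cover fully open over the deck. The ruler's handle top runs from (326,197) to (327,258), the blade's far end is at row 263 (cols 310-342), and its edges near the deck are at cols 310-342, row 168.

```bash
python3 - <<'E'
from h import *
b=json.load(open('box.json'))
c=vision.calibration('wrist');T=c['camera_from_world'];R=T[:3,:3];o=-R.T@T[:3,3]
def un(uv,z):
    d=np.array([uv[0]-c['cx'],uv[1]-c['cy']]);r=np.hypot(*d);t=r/c['fx']
    v=R.T@np.r_[d/r*np.sin(t),np.cos(t)];P=o+v*(z-o[2])/v[2]
    q=P[:2]-b[:2];k,s=np.cos(b[2]),np.sin(b[2]);return 1e3*np.array([k*q[0]+s*q[1],-s*q[0]+k*q[1]])
for n,uv,z in [('h-',(326,196),.05),('h+',(327,258),.05),('far L',(310,263),.011),('far R',(342,263),.011),('nr L',(309,168),.011),('nr R',(342,168),.011),
 ('bar',(320,99),.0805),('cover edge',(320,165),.0605),('wall in L',(262,272),.055),('wall in R',(380,272),.055),('runR',(397,45),.066),('runR2',(391,285),.066)]: print(n,un(uv,z))
for x in (.05,.06): tool(world(b,[x,0,.02])[0],b[2]+np.pi)
E
```

```text
h- [20.2942  7.5758]
h+ [80.6223  8.9627]
far L [99.9687 -8.3714]
far R [99.936  26.2029]
nr L [-1.9711 -8.9895]
nr R [-2.1115 24.4562]
bar [-65.7604   1.7478]
cover edge [-9.271   1.9394]
wall in L [ 93.4971 -53.9713]
wall in R [93.3407 60.4967]
runR [-117.9972   68.2168]
runR2 [102.4814  70.046 ]
shift mm [ -4.6829  -0.4474 198.2573] turn 0.059372385849405004
shift mm [-14.6829  -0.4578 198.2573] turn 0.059372385849405004
```

Scaled: 200 mm / 1000 = 0.2, -14.7 mm / 1000 = -0.0147, -0.6 degrees / 45 = -0.0133.

{"fn": "arm_command", "kwargs": {
  "series": [
    [50, -0.0147, 0.0075, 0.04, -0.0133],
    [50, -0.0147, 0.0075, 0.09, -0.0133],
    [50, -0.0147, 0.0075, 0.13, -0.0133],
    [50, -0.0147, 0.0075, 0.165, -0.0133],
    [50, -0.0147, 0.0075, 0.19, -0.0133],
    [50, -0.0147, 0.0075, 0.2, -0.0133],
    [50, -0.0147, 0.0075, 0.2, -0.0133],
    [0, -0.0147, 0.0075, 0.2, -0.0133],
    [0, -0.0147, 0.0075, 0.2, -0.0133],
    [0, -0.0147, 0.0075, 0.2, -0.0133],
    [0, -0.0147, 0.0075, 0.2, -0.0133],
    [0, -0.0147, 0.0075, 0.2, -0.0133]
  ]
}}

```text
clock: 6.42
position: [0.6797, 0.0993, 0.0199]
orientation: [3.142, 0.0, 2.961]
force: [-0.3, 0.1, 1.7]
gripper_width: 0.0117
finger_force: 30.0
```

Scaled: -8 mm / 1000 = -0.008, -4 mm / 1000 = -0.004.

{"fn": "arm_command", "kwargs": {
  "series": [
    [0, 0, 0, 0, 0],
    [0, 0, 0, -0.004, 0],
    [0, 0, 0, -0.008, 0],
    [0, 0, 0, -0.008, 0]
  ]
}}

```text
clock: 6.92
position: [0.6798, 0.0993, 0.0281]
orientation: [3.141, 0.001, 2.961]
force: [-1.0, -0.1, -1.2]
gripper_width: 0.0119
finger_force: 30.0
```

The handle is gripped at 30 N. Next I raise it against the deck and lift further so the ruler tilts in the pads.

Scaled: -42 mm / 1000 = -0.042, -39 mm / 1000 = -0.039.

{"fn": "arm_command", "kwargs": {
  "series": [
    [0, 0, 0, -0.008, 0],
    [0, 0, 0, -0.016, 0],
    [0, 0, 0, -0.024, 0],
    [0, 0, 0, -0.03, 0],
    [0, 0, 0, -0.033, 0],
    [0, 0, 0, -0.036, 0],
    [0, 0, 0, -0.039, 0],
    [0, 0, 0, -0.042, 0],
    [0, 0, 0, -0.042, 0]
  ]
}}

```text
clock: 8.05
position: [0.679, 0.0993, 0.0692]
orientation: [-3.141, -0.001, 2.962]
force: [-1.5, 0.4, -8.5]
gripper_width: 0.0118
finger_force: 30.0
```

Scaled: -8 mm / 1000 = -0.008, -6 mm / 1000 = -0.006.

{"fn": "arm_command", "kwargs": {
  "series": [
    [0, 0, 0, -0.003, 0],
    [0, 0, 0, -0.006, 0],
    [0, 0, 0, -0.008, 0],
    [0, 0, 0, -0.008, 0]
  ]
}}

```text
clock: 8.55
position: [0.6802, 0.0992, 0.0784]
orientation: [3.142, 0.002, 2.961]
force: [-1.6, -0.8, -5.7]
gripper_width: 0.0119
finger_force: 30.0
```

```bash
python3 - <<'E'
from h import *
a=vision.camera('wrist')[:,:,::-1]; b2=vision.camera('scene')[:,:,::-1]
f=lambda i,r,c,w,h:cv2.resize(i[r:r+h,c:c+w],(400,400*h//w),interpolation=2)
cv2.imwrite('pics/d.png',np.hstack([f(a,100,220,200,200),f(b2,120,290,150,150)]))
E
```

```text
(no output)
```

View pics/d.png

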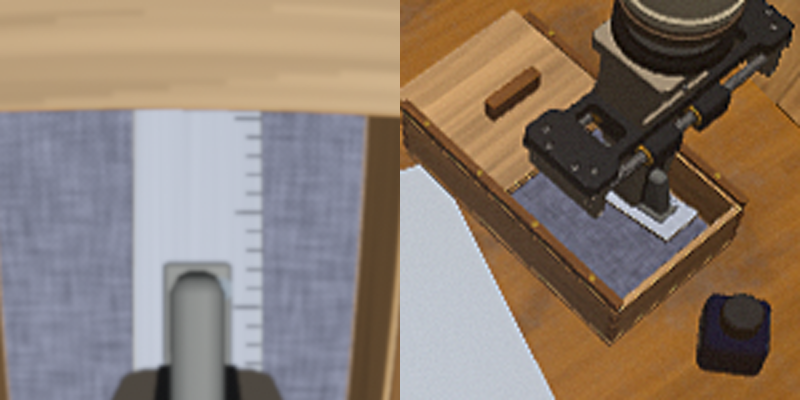

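The wrist view shows the blade still straight and under the deck. The scene crop shows the far edge midpoint near crop (683,226), still on the inner side of the end wall. I estimate the tilt from that pixel.

```bash
python3 - <<'E'
from h import *
s=sense();p=s['position']; y=s['orientation'][2]-np.pi; u=np.array([np.cos(y),np.sin(y),0]);v=np.array([-np.sin(y),np.cos(y),0])
pad=p+[0,0,.019]
obs=[(290+(668-400)*.375,120+240*.375),(290+(697-400)*.375,120+213*.375)]
print('obs R,L',obs)
for t in (0,5,10,15,20,25):
    a=np.radians(t);f=lambda X,Z:pad+u*(X*np.cos(a)-Z*np.sin(a))+[0,0,X*np.sin(a)+Z*np.cos(a)]
    F=f(.039,-.028);print(t,proj('scene',[F-.017*v,F+.017*v]).ravel(),'far z',f(.039,-.033)[2],'near z',f(-.161,-.033)[2],'at deck edge top z',f(-.070,-.028)[2])
E
```

```text
obs R,L [(390.5, 210.0), (401.375, 199.875)]
0 [387.2537 210.4184 399.342  200.164 ] far z 0.06432254440868598 near z 0.06432254440868598 at deck edge top z 0.06932254440868599
5 [388.3612 210.2584 400.4887 199.9619] far z 0.06784719333881706 near z 0.05041604478928542 at deck edge top z 0.06332819086978103
10 [389.3718 209.9426 401.5407 199.6046] far z 0.0715961674882934 near z 0.03686653195490733 at deck edge top z 0.057592554887659034
15 [390.2764 209.4712 402.4888 199.0928] far z 0.07554093490014505 near z 0.023777125879640898 at deck edge top z 0.05215928811541562
20 [391.0668 208.8457 403.3245 198.4283] far z 0.07965147351245208 near z 0.011247444847318336 at deck edge top z 0.04706974099388374
25 [391.7353 208.0688 404.0398 197.6141] far z 0.08389649964436381 near z -0.0006271527037760849 at deck edge top z 0.042362648049810825
```

The ruler has pivoted about 15-17° through the opening. I draw it out along its own axis.

Scaled: -60 mm / 1000 = -0.06, -54 mm / 1000 = -0.054.

{"fn": "arm_command", "kwargs": {
  "series": [
    [0, -0.006, 0, -0.001, 0],
    [0, -0.014, 0, -0.003, 0],
    [0, -0.024, 0, -0.006, 0],
    [0, -0.034, 0, -0.009, 0],
    [0, -0.044, 0, -0.012, 0],
    [0, -0.054, 0, -0.015, 0],
    [0, -0.06, 0, -0.017, 0],
    [0, -0.06, 0, -0.017, 0]
  ]
}}

```text
clock: 9.65
position: [0.7398, 0.0882, 0.0951]
orientation: [3.141, 0.003, 2.961]
force: [2.2, -0.9, -3.3]
gripper_width: 0.0117
finger_force: 30.0
```

Scaled: -45 mm / 1000 = -0.045, -40 mm / 1000 = -0.04.

{"fn": "arm_command", "kwargs": {
  "series": [
    [0, -0.008, 0, -0.002, 0],
    [0, -0.016, 0, -0.004, 0],
    [0, -0.024, 0, -0.006, 0],
    [0, -0.032, 0, -0.008, 0],
    [0, -0.04, 0, -0.01, 0],
    [0, -0.045, 0, -0.011, 0],
    [0, -0.045, 0, -0.011, 0]
  ]
}}

```text
clock: 10.52
position: [0.7832, 0.0804, 0.1057]
orientation: [-3.142, 0.0, 2.961]
force: [-0.6, 0.5, -0.4]
gripper_width: 0.0118
finger_force: 30.0
```

```bash
python3 - <<'E'
from h import *
a=vision.camera('wrist')[:,:,::-1]; b2=vision.camera('scene')[:,:,::-1]
f=lambda i,r,c,w,h:cv2.resize(i[r:r+h,c:c+w],(400,400*h//w),interpolation=2)
cv2.imwrite('pics/e.png',np.hstack([f(a,80,220,200,200),f(b2,120,290,180,180)]))
E
```

```text
(no output)
```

View pics/e.png

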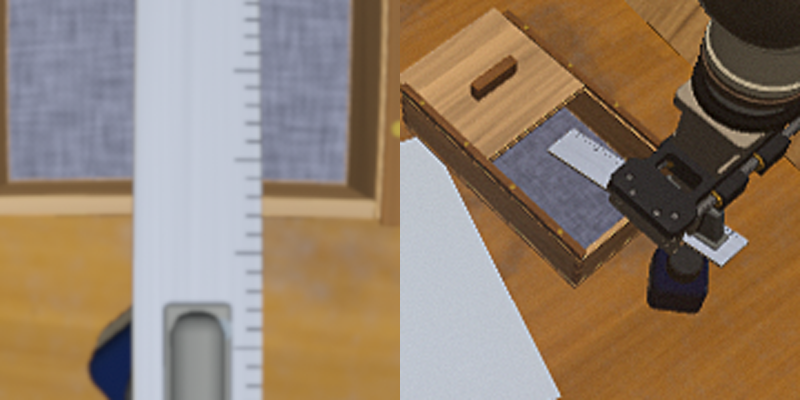

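The scene crop shows the near end clear of the deck edge, with nothing touching. Now I lift, then shift back over the box.

Scaled: -155 mm / 1000 = -0.155, -150 mm / 1000 = -0.15.

{"fn": "arm_command", "kwargs": {
  "series": [
    [0, 0, 0, -0.015, 0],
    [0, 0, 0, -0.035, 0],
    [0, 0, 0, -0.055, 0],
    [0, 0, 0, -0.075, 0],
    [0, 0.01, 0, -0.095, 0],
    [0, 0.025, 0, -0.115, 0],
    [0, 0.04, 0, -0.135, 0],
    [0, 0.055, 0, -0.15, 0],
    [0, 0.06, 0, -0.155, 0],
    [0, 0.06, 0, -0.155, 0],
    [0, 0.06, 0, -0.155, 0],
    [0, 0.06, 0, -0.155, 0]
  ]
}}

```text
clock: 12.12
position: [0.7237, 0.0911, 0.2594]
orientation: [-3.141, -0.002, 2.961]
force: [-0.8, -0.4, -0.2]
gripper_width: 0.0118
finger_force: 30.0
```

```bash
python3 - <<'E'
from h import *
s=sense();print(s['position'],s['qvel'],s['finger_force'],s['force'])
cv2.imwrite('pics/f.png',vision.camera('scene')[60:310,240:560,::-1].repeat(2,0).repeat(2,1))
E
```

```text
[0.7237 0.0911 0.2594] [ 0.0003 -0.0042 -0.0025 -0.0013 -0.0015 -0.002 ] 29.999843537807465 [-0.8356 -0.3739 -0.2251]
```

View pics/f.png

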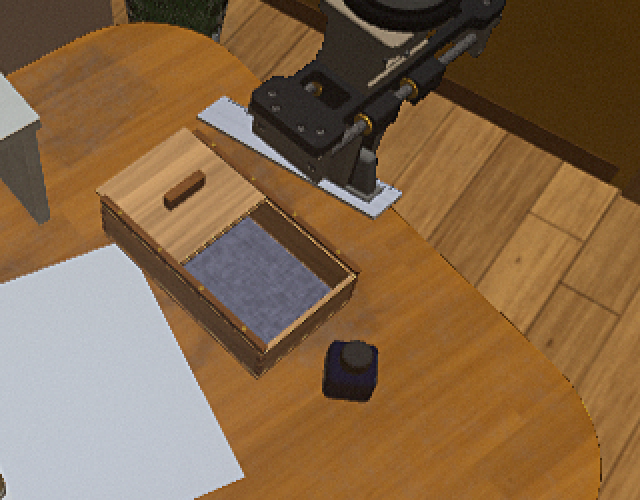

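The ruler is held well above the box, at about z 0.20 m at its lowest end. The cover is still open and the ink jar is unmoved.

```bash
python3 -c "
from bench import sign_off
print(sign_off())"
```

```text
the job is handed in; nothing more can be done
None
```

The job is handed in at about 12 s on the clock: cover pushed to its stop, and the ruler held still above the box with its lowest end at an estimated z of 0.20 m. The ink jar had not moved in the last picture; the tape, glue stick and eraser were outside it, and the arm never went near them.

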